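# Unclamp the mended lantern carrier and load it

## Task

The glue on the wooden lantern carrier is dry: swing the bench clamp's ratchet pawl over so that it stays clear of the teeth, draw the toothed bar right back by its T-handle, then lift the carrier out and stand it on the middle of the cork mat. After that, set every jar lantern upright on the floor of the carrier, and leave the clamp with its bar still drawn back and the pawl laid down on the teeth again. Leave the other things on the table where they are.

Things in the scene. Friction and masses are not known exactly. Their poses are not given: they have to be found in the camera images.
- clamp: bench clamp fixed on the table: plywood base 120 x 360 x 12 mm, grey fixed jaw (70 mm wide, top at 62 mm) at one end, grey ratchet head (35 mm wide, top at 90 mm) near the other. Origin: on the table under the middle of the carrier's place. y runs along the toothed bar: fixed jaw's face at y -88 mm, head at y 187 to 227 mm; the bar is drawn out towards +y. z up.
- pawl (a joint): pawl angle, rad. 0: steel tip down in the bar's teeth, knob lever leaning 25 deg to the clamp's -y. Grows as the knob is swung towards +y, lifting the tip (clear from 0.3); stop at 0.87, leaning 25 deg to +y. No spring: the knob's weight makes it fall to the side of upright (0.44) it is on and stay. Needs a few N at the knob. Laid on the teeth of the drawn-out bar it reads 0 to 0.25.
- pawl_knob (a point): centre of the round black knob, 24 mm wide, on the pawl's 58 mm lever. It swings about a pin along the clamp's x at clamp y 210 mm, 76 mm above the table: the knob is 129 mm above the table at both ends of its swing, 24.5 mm to the -y side of the pin at first, as far to the +y side when swung over. Free from above and both sides.
- bar (a joint): how far the toothed bar is drawn out, m: 0 clamped, 0.060 right back at its stop. Steel, 14 mm wide, saw teeth on top. Cannot be drawn out while the pawl's tip is down; else slides with 2 N of friction and stays where left. Its inner end carries a sprung rubber pad, 56 x 44 mm, that nips the carrier against the fixed jaw with about 7 N.
- bar_handle (a point): middle of the bar's T-handle: a level wooden crossbar, 18 mm in diameter, 100 mm long, along the clamp's x, on a short neck at the bar's end, centre 100 mm above the table (34 mm above the tooth tips), at clamp y = 295 mm plus the bar's value (about 60 mm clear of the ratchet head when clamped). Moves with the bar.
- carrier_mid (a point): middle of the loose wooden lantern carrier (0.5 kg), 82 mm above its underside. Open tray 192 (x) by 176 mm (y) outside, floor 8 mm thick, side walls 8 mm thick, 53 mm high, a 6 mm partition along y up to 68 mm parts it in two bays 85 (x) by 156 mm; end boards at y +-83 mm, 60 mm high with 40 mm wide uprights to 164 mm. z up. At first nipped on the clamp's base, y along the clamp's y.
- carrier_grip (a point): middle of the carrier's dowel handle: 18 mm in diameter, 156 mm long, level along the carrier's y between the two uprights, 152 mm above the carrier's underside, straight above carrier_mid
- mat: cork mat 220 x 220 mm, 4 mm thick, fixed flat on the table; origin at the centre of its underside, z up
- lantern0_mid (a point): jar lantern (may be absent): loose glass jar 66 mm in diameter, 85 mm high, with a stiff upright bail, 133 mm high in all, 0.24 kg. The bail's level wooden grip is 10 mm thick, 46 mm long, along the lantern's x, its centre 128 mm above the underside. This point: on the axis, half-way up, 66.5 mm above the underside, 61.5 mm below the grip. z up.
- lantern1_mid (a point): another such jar lantern (may be absent): loose glass jar 66 mm in diameter, 85 mm high, with a stiff upright bail, 133 mm high in all, 0.24 kg. The bail's level wooden grip is 10 mm thick, 46 mm long, along the lantern's x, its centre 128 mm above the underside. This point: on the axis, half-way up, 66.5 mm above the underside, 61.5 mm below the grip. z up.
- lantern2_mid (a point): another such jar lantern (may be absent): loose glass jar 66 mm in diameter, 85 mm high, with a stiff upright bail, 133 mm high in all, 0.24 kg. The bail's level wooden grip is 10 mm thick, 46 mm long, along the lantern's x, its centre 128 mm above the underside. This point: on the axis, half-way up, 66.5 mm above the underside, 61.5 mm below the grip. z up.
- lantern3_mid (a point): another such jar lantern (may be absent): loose glass jar 66 mm in diameter, 85 mm high, with a stiff upright bail, 133 mm high in all, 0.24 kg. The bail's level wooden grip is 10 mm thick, 46 mm long, along the lantern's x, its centre 128 mm above the underside. This point: on the axis, half-way up, 66.5 mm above the underside, 61.5 mm below the grip. z up.
- acrylic_box: clear acrylic open box 130 x 100 x 70 mm, not needed; origin at the centre of its underside
- boot_brush: red boot brush, not needed: block 150 x 52 mm, 44 mm high, with a 90 mm handle towards its -x; origin below the block's centre
- scraper: steel spoon-shaped scraper 190 mm long along its x, not needed
- insole: yellow insole 250 x 72 x 6 mm along its x, not needed
Not all that is in view belongs to the job. What is shaped like the part that bears lantern3_mid but blue is not meant. Leave any black or blue look-alike of the part that bears lantern0_mid alone.

How it is judged:
By the outcome, as a careful person would: the job done as asked, in the order asked, and still so for the second after the job is handed in, with the robot touching nothing.
Of lantern0, lantern1, lantern2, lantern3 only 2 to 4 are there at a start; the rules pass over those that are not, and their reading is None.
At some moment in a run one of lantern0, lantern1, lantern2, lantern3 may be knocked a few centimetres aside while the robot is not near it.
Once in a run the grip may slacken for a moment while it holds something.
It also fails if it takes over 210 s, if anything falls off the work surface, if the arm or the gripper's body presses on something with over 40 N, if the wrist force passes 120 N, or if a joint passes its speed limit or range.

## Robot

A 6-joint arm with a two-finger parallel gripper is mounted at the origin on the work surface. World frame = base frame: x ahead of the robot, y to its left, z up, the work surface at z = 0. Lengths are in m, angles in rad, forces in N, time in s.
With the tool pointing down it reaches from about 0.25 to 0.775 m from the base axis. Payload 8.9 kg.
Tool frame: the origin (TCP) lies between the finger pads; the fingertips stand 25 mm ahead of it and the grasp point (between the pads) lies 6 mm ahead of it; z points along the fingers, y is the direction in which the jaws open and shut (so a half turn about z gives the same grasp; the last joint's range is limited). The gripper opens to 85 mm and grips with 20 to 120 N. Pads are 22 mm wide; open, the fingers measure 114 mm over their backs; the gripper's body (76 mm by 85 mm) begins 54 mm behind the grasp point. The pads swing forward as they close: fully open they stand 13 mm farther back than shut.
Start: joints at [1.136, 0.291, -0.153, 1.127, 0, 1.431], TCP at [0.153, 0.502, 0.256] pointing down, gripper open.
Joint ranges: [-2.52, 2.52], [-0.91, 1.74], [-1.3, 1.37], [-1.96, 2.02], [-1.52, 1.47], [-3.14, 3.14]. Speed limits (rad/s): [2.22, 2.22, 2.79, 3.14, 3.14, 3.14].

## Interface

Orientations are given as a unit quaternion [w, x, y, z].
In Python, from cell import robot gives the robot as it stands.
- The arm moves only by the tool drive_tool, never from a script. Its argument "targets" is a list of rows, each an object with "dp": the shift along the tool's x, y, z in m, a list of three; "dr": the turn, a rotation vector about the tool's x, y, z in degrees, a list of three. In form: [{"dp": [dx, dy, dz], "dr": [rx, ry, rz]}, ...]. A call has 1 to 12 rows; each row is the pose to reach, as a shift and turn from the pose commanded when the call began, along the tool's axes at that moment; what a row does not reach only later rows make up. A row lasts 1/8 s, in which the tool goes at most 62.5 mm and 10.7 degrees, less where a joint would pass 70% of its speed; a pose out of reach is approached as far as the arm can. A call with a gripper value outside its range is refused whole. "gripper" is the finger opening in m, from 0 to 0.0854, set as the call begins (left out, the last holds). The fingers move at their own pace and stop on an object; "grip_force" is the grip in N (left out, the last holds). Time passes only in rows, so rows that repeat a pose let the fingers close. It gives the time, the measured TCP pose, the force and the opening at its end, in the units of the state.
- robot.get_state(): the state, without advancing time (a new reading comes with each control period).
- robot.snapshot(name): name is "scene" or "top" or "wrist"; returns the picture (384x512x3 uint8, red, green, blue); there is no depth.
- robot.camera_info(name): a dict with "fx", "fy", "cx", "cy" (pixels), "T" (4x4, takes a point from camera to world coordinates). Camera axes: x right, y down, z forward; pixel columns grow to the right and rows downward; lengths in m; the calibration is good to about 2 mm. The wrist camera is an equidistant fisheye: a pixel r from the principal point sees the ray r / f radians off the axis. A picture is of the moment at which its call begins: read the wrist's pose just before it. camera_info takes no time and is no camera call; for the wrist camera it gives the pose at the moment of the call.
- robot.sign_off(): hands the job in, once; it reports no verdict.
The state is a dict: "time": time; "q": joint angles; "joint_vel": joint speeds; "joint_torque": joint torques, N m; "position": TCP position; "eef_rot": TCP orientation; "ft_force": force on the tool from outside, world axes, zero at the start; "moment": the same for the moment, N m; "width": finger opening in m.
Only numpy, scipy, OpenCV 4.12 (cv2) and the standard library are available. Lean on these libraries where they do the work, as an engineer would, in place of code of your own. Each camera call takes 0.05 s, during which the arm holds its last target. There are 200 camera calls.

## Working session

There is one attempt and no reset: what is moved stays moved. The work goes in short steps, Python scripts to look and compute and a tool call to move; the robot and the scene stay as the last step left them, time stands still between calls to the robot, and variables do not carry over. Pictures are saved under pics/ and viewed, about 12 in all and at most 16, crops included, and the job is handed in when it is done.

Besides the shell and the picture viewer there is one more tool, called after "Emit:" by a JSON object that holds its "op" and its "data". drive_tool: Moves the arm, as the interface text tells. Its arguments: {"type":"object","properties":{"targets":{"type":"array"},"gripper":{"type":"number"},"grip_force":{"type":"number"}},"required":["targets"]}

```bash
ls; mkdir -p pics
python3 - <<'E'
from cell import robot
import cv2, numpy as np
s=robot.get_state(); print(s)
for n in ("scene","top"):
    im=robot.snapshot(n); cv2.imwrite(f"pics/{n}0.png",cv2.resize(im[:,:,::-1],(800,600),interpolation=cv2.INTER_CUBIC))
    cv2.imwrite(f"pics/{n}0raw.png",im[:,:,::-1])
    c=robot.camera_info(n); print(n,{k:np.round(v,4).tolist() for k,v in c.items()})
c=robot.camera_info("wrist");print({k:np.round(v,4).tolist() for k,v in c.items()})
E
```

```text
pics
{'time': 0.0, 'q': array([ 1.13569291e+00,  2.91257757e-01, -1.54136141e-01,  1.12668370e+00,
        3.79188644e-05,  1.43146344e+00]), 'joint_vel': array([-0.00025808,  0.00152735, -0.00103221, -0.00071106, -0.00101   ,
        0.00152872]), 'joint_torque': array([-2.59928776e-03, -5.37144792e+01,  3.31373835e+01,  1.60665927e-02,
       -2.09073601e-04,  2.51992185e-05]), 'position': array([0.15285602, 0.50183422, 0.25574032]), 'eef_rot': array([-1.99665313e-04,  1.47346793e-01,  9.89084684e-01, -6.09020801e-04]), 'ft_force': array([ 0.67545416,  0.26230182, -0.31107627]), 'moment': array([-0.00613793, -0.01993834,  0.04595241]), 'width': 0.08544950571962392}
scene {'fx': 439.5785, 'fy': 439.5785, 'cx': 256.9405, 'cy': 185.4049, 'T': [[0.3497, 0.6307, -0.6928, 1.5624], [0.9368, -0.2293, 0.2642, -0.3883], [0.0078, -0.7414, -0.671, 1.1301], [0.0, 0.0, 0.0, 1.0]]}
top {'fx': 436.1092, 'fy': 436.1092, 'cx': 253.1119, 'cy': 194.6372, 'T': [[0.0015, -0.9927, 0.1204, 0.3734], [-1.0, -0.0024, -0.0081, -0.0019], [0.0083, -0.1203, -0.9927, 1.3017], [0.0, 0.0, 0.0, 1.0]]}
{'fx': 297.3186, 'fy': 297.3186, 'cx': 249.2366, 'cy': 195.8816, 'T': [[0.2916, 0.9165, 0.2739, 0.0834], [0.9565, -0.2792, -0.0839, 0.5229], [-0.0004, 0.2865, -0.9581, 0.3746], [0.0, 0.0, 0.0, 1.0]]}
```

View pics/scene0.png

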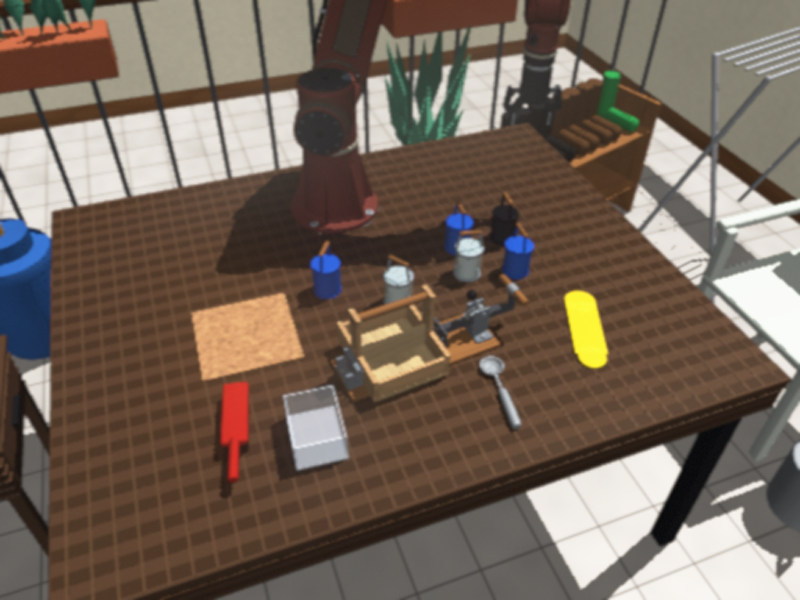

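View pics/top0.png

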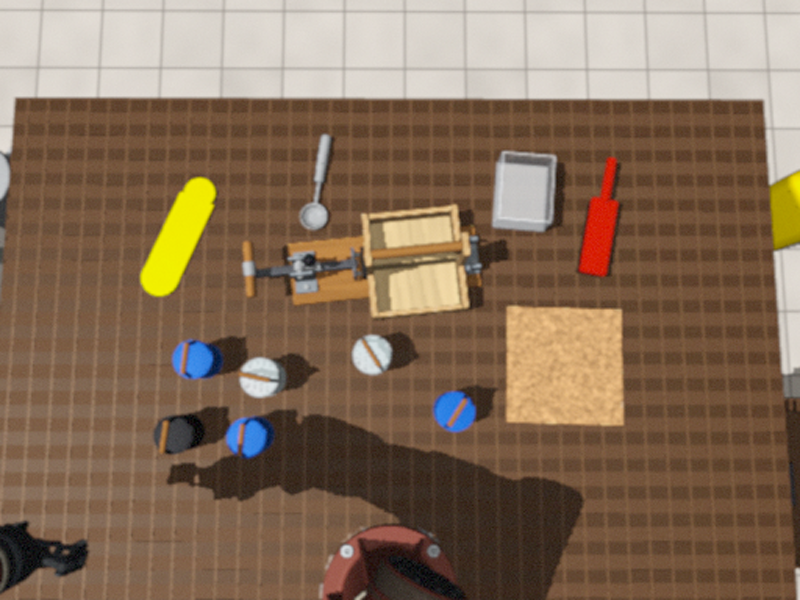

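Top view: two clear jars at about (372,354) and (262,376). The three blue jars and one black jar are decoys. The clamp runs along row ~260 with its T-handle at (249,268), and the mat is centred near (565,366). I'll enlarge this area to read it more closely.

```bash
cat > h.py <<'E'
import numpy as np, cv2
from cell import robot
from scipy.spatial.transform import Rotation as R
def ray(cam,px,z,c=None):
    c=c or robot.camera_info(cam); T=np.array(c["T"])
    u=(px[0]-c["cx"])/c["fx"]; v=(px[1]-c["cy"])/c["fy"]
    if cam=="wrist":
        r=np.hypot(u,v); d=np.array([u*np.sin(r)/r,v*np.sin(r)/r,np.cos(r)])
    else: d=np.array([u,v,1.])
    d=T[:3,:3]@d; p=T[:3,3]; return p+d*(z-p[2])/d[2]
def proj(cam,P,c=None):
    c=c or robot.camera_info(cam); T=np.array(c["T"]); p=T[:3,:3].T@(np.array(P)-T[:3,3])
    if cam=="wrist":
        h=np.hypot(p[0],p[1]); r=np.arctan2(h,p[2]); return np.array([c["cx"]+c["fx"]*r*p[0]/h,c["cy"]+c["fy"]*r*p[1]/h])
    return np.array([c["cx"]+c["fx"]*p[0]/p[2],c["cy"]+c["fy"]*p[1]/p[2]])
def rot():
    w,x,y,z=robot.get_state()["eef_rot"]; return R.from_quat([x,y,z,w])
def crop(im,x0,y0,w,h,k,name): cv2.imwrite(f"pics/{name}.png",cv2.resize(im[y0:y0+h,x0:x0+w],None,fx=k,fy=k,interpolation=cv2.INTER_CUBIC))
def togo(P,yaw=None):
    """dp in tool axes to bring the TCP to P; yaw: wanted world direction (deg) of tool x"""
    s=robot.get_state(); r=rot(); M=r.as_matrix()
    print("t",round(s["time"],2),"pos",s["position"].round(4),"toolx yaw",round(np.degrees(np.arctan2(M[1,0],M[0,0])),2),"tilt",np.degrees(np.arccos(-M[2,2])).round(2),"w",round(s["width"],4),"F",s["ft_force"].round(1))
    print("dp",(M.T@(np.array(P)-s["position"])).round(4))
E
python3 - <<'E'
from h import *
im=cv2.imread("pics/top0raw.png"); crop(im,150,130,160,130,5,"topc")
E
```

```text
(no output)
```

View pics/topc.png

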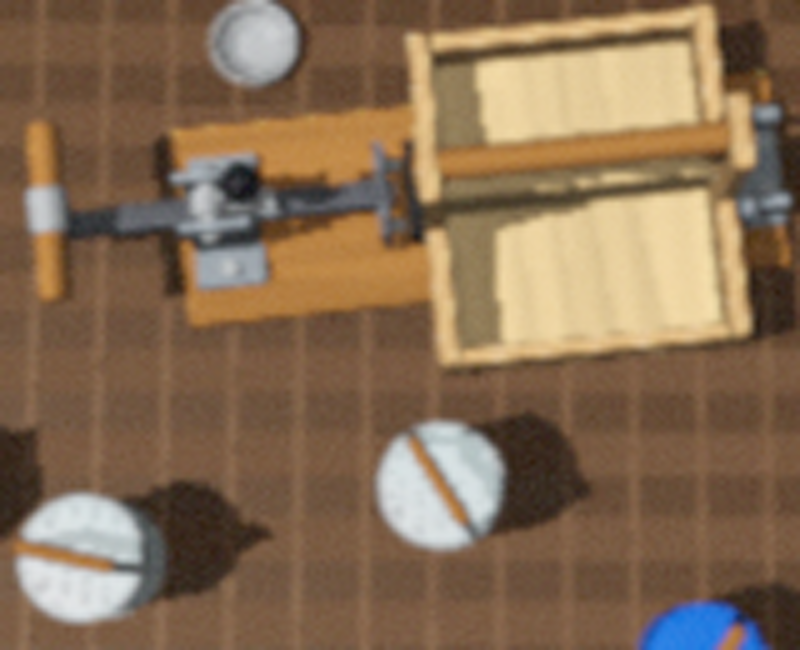

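Crop readings:

| Item | Pixel position |
|---|---|
| T-handle ends | (41,125), (52,297) |
| Knob | (240,182) |
| Dowel | (440,162) to (728,135) |
| Jar A grip | (413,441) to (463,516) |
| Jar A lid centre | (441,485) |
| Jar B grip | (18,546) to (112,566) |
| Jar B lid centre | (84,557) |

Run:
```python
from h import *
c=robot.camera_info("top")
f=lambda x,y,z: ray("top",(x/5+150-.4,y/5+130-.4),z,c)[:2].round(4)
for n,a in dict(T1=(41,125,.1),T2=(52,297,.1),knob=(240,182,.129),D1=(440,162,.164),D2=(728,135,.164),A1=(413,441,.128),A2=(463,516,.128),Al=(441,485,.085),B1=(18,546,.128),B2=(112,566,.128),Bl=(84,557,.085)).items(): print(n,f(*a))
m=[ray("top",(x/1.5625,y/1.5625),.004,c)[:2] for x,y in((506,307),(623,308),(623,424),(506,423))]; print("mat",np.round(m,4),np.mean(m,0))
D1,D2,T1,T2=f(440,162,.164),f(728,135,.164),f(41,125,.1),f(52,297,.1)
for a,b in((D2,D1),(T1,T2)): print("yaw",np.degrees(np.arctan2(*(b-a)[::-1])))
```

```text
T1 [0.6315 0.2555]
T2 [0.5343 0.2467]
knob [0.5939 0.14  ]
D1 [0.5984 0.03  ]
D2 [ 0.6135 -0.123 ]
A1 [0.4528 0.0447]
A2 [0.4126 0.0176]
Al [0.4312 0.0306]
B1 [0.3962 0.2554]
B2 [0.3856 0.205 ]
Bl [0.391  0.2281]
mat [[ 0.5257 -0.2248]
 [ 0.5243 -0.45  ]
 [ 0.3044 -0.4414]
 [ 0.306  -0.2208]] [ 0.41511034 -0.33423198]
yaw 95.63642868534349
yaw -174.8268311207934
```

Run:
```python
from h import *
togo((0.580,0.15,0.28))
```

```text
t 0.1 pos [0.1529 0.5019 0.2558] toolx yaw 163.05 tilt 0.06 w 0.0854 F [-0.4 -0.6 -1. ]
dp [-0.5111 -0.2121 -0.024 ]
```

Emit:
{"op": "drive_tool", "data": {"targets": [{"dp": [-0.05,-0.02,-0.024],"dr": [0,0,-5]},{"dp": [-0.1,-0.04,-0.024],"dr": [0,0,-10]},{"dp": [-0.15,-0.06,-0.024],"dr": [0,0,-15]},{"dp": [-0.2,-0.083,-0.024],"dr": [0,0,-22.1]},{"dp": [-0.25,-0.103,-0.024],"dr": [0,0,-22.1]},{"dp": [-0.3,-0.124,-0.024],"dr": [0,0,-22.1]},{"dp": [-0.35,-0.145,-0.024],"dr": [0,0,-22.1]},{"dp": [-0.4,-0.166,-0.024],"dr": [0,0,-22.1]},{"dp": [-0.45,-0.187,-0.024],"dr": [0,0,-22.1]},{"dp": [-0.511,-0.212,-0.024],"dr": [0,0,-22.1]},{"dp": [-0.511,-0.212,-0.024],"dr": [0,0,-22.1]},{"dp": [-0.511,-0.212,-0.024],"dr": [0,0,-22.1]}], "gripper": 0.042}}

```text
time: 1.6
position: [0.5797, 0.1503, 0.2797]
eef_rot: [-0.001, -0.045, 0.999, 0.0]
ft_force: [-0.4, -0.9, -0.5]
width: 0.0417
```

Run:
```python
from h import *
togo((0.594,0.14,0.16))
c=robot.camera_info("wrist"); im=robot.snapshot("wrist")[:,:,::-1]; crop(im,0,0,512,384,1.5,"w1")
for P in((.594,.14,.129),(.583,.251,.1),(.606,-.0465,.164)): print(proj("wrist",P,c)*1.5)
print({k:np.round(v,4).tolist() for k,v in c.items()})
```

```text
t 1.6 pos [0.5797 0.1503 0.2797] toolx yaw -174.89 tilt 0.09 w 0.0417 F [-0.4 -0.9 -0.5]
dp [-0.0135 -0.0115  0.1196]
[356.09156264 302.30853929]
[513.11694873 288.31679093]
[ 73.31683801 310.49651333]
{'fx': 297.3186, 'fy': 297.3186, 'cx': 249.2366, 'cy': 195.8816, 'T': [[-0.0889, 0.9546, 0.2843, 0.5074], [0.996, 0.085, 0.0262, 0.1433], [0.0009, 0.2855, -0.9584, 0.3986], [0.0, 0.0, 0.0, 1.0]]}
```

View pics/w1.png

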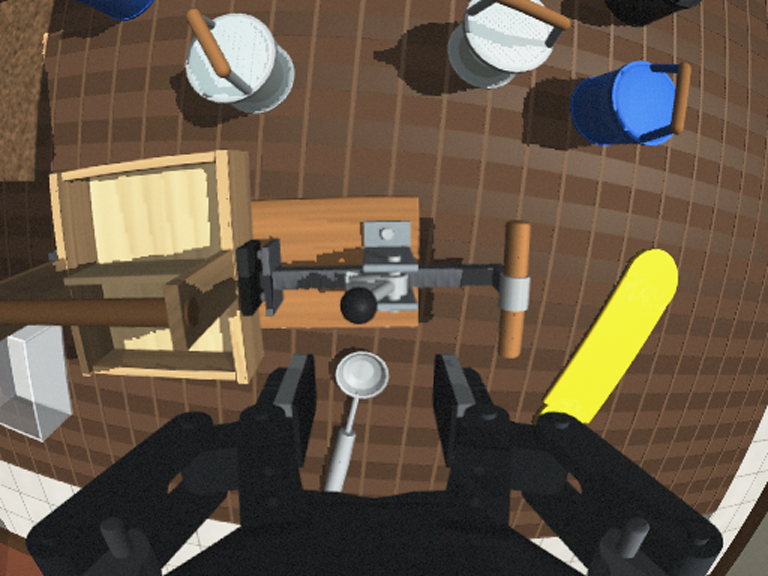

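The wrist picture shows the knob at (359,306), the T-handle collar at (515,292), and the dowel's near end at (190,312).

Run:
```python
from h import *
for n,p,z in(("knob",(359,306),.129),("T",(514.5,292),.1),("Tup",(518,226),.1),("Tlow",(510,352),.1),("dow",(190,312),.164),("jarAgrip",(222,53),.128)): print(n,ray("wrist",(p[0]/1.5,p[1]/1.5),z)[:3].round(4))
```

```text
knob [0.596  0.1427 0.129 ]
T [0.5853 0.2533 0.1   ]
Tup [0.5375 0.2479 0.1   ]
Tlow [0.6323 0.259  0.1   ]
dow [0.5976 0.0432 0.164 ]
jarAgrip [0.4406 0.0435 0.128 ]
```

Emit:
{"op": "drive_tool", "data": {"targets": [{"dp": [-0.0147,-0.01,0.04]},{"dp": [-0.0147,-0.01,0.08]},{"dp": [-0.0147,-0.01,0.12]},{"dp": [-0.0147,-0.01,0.136]},{"dp": [-0.0147,-0.01,0.136]},{"dp": [-0.0147,-0.002,0.136]},{"dp": [-0.0147,0.008,0.136]},{"dp": [-0.0147,0.018,0.136]},{"dp": [-0.0147,0.026,0.136]},{"dp": [-0.0147,0.032,0.136]},{"dp": [-0.0147,0.032,0.136]},{"dp": [-0.0147,0.032,0.136]}]}}

```text
validation failed for argument at $.ta...
```

Emit:
{"op": "drive_tool", "data": {"targets": [{"dp": [0,0,-0.02]},{"dp": [0,0,-0.06]},{"dp": [0,0,-0.1]},{"dp": [0,0,-0.1]}]}}

```text
validation failed for argument at $.ta...
```

Run:
```python
from h import *
togo((0.584,0.252,0.2))
c=robot.camera_info("wrist"); im=robot.snapshot("wrist")[:,:,::-1]; crop(im,130,110,256,192,2.5,"w2")
for P in((.584,.252,.1),(.595-.0046,.1415+.049,.129)): print((proj("wrist",P,c)-(130,110))*2.5)
```

```text
t 1.65 pos [0.5793 0.1509 0.28  ] toolx yaw -174.83 tilt 0.07 w 0.0423 F [ 0.2  0.2 -0.7]
dp [-0.0139  0.1003  0.08  ]
[530.19097571 208.62712832]
[398.80061216 231.57846349]
```

View pics/w2.png

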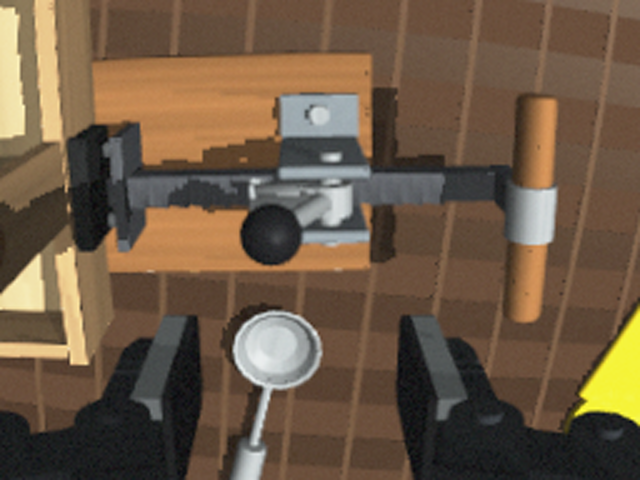

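The moves were refused because `dr` is required in every row, so the arm hasn't moved. The picture confirms the start state: pawl down, knob at (271,234), handle at (531,213).

Emit:
{"op": "drive_tool", "data": {"targets": [{"dp": [-0.0147,-0.01,0.04],"dr": [0,0,0]},{"dp": [-0.0147,-0.01,0.08],"dr": [0,0,0]},{"dp": [-0.0147,-0.01,0.12],"dr": [0,0,0]},{"dp": [-0.0147,-0.01,0.136],"dr": [0,0,0]},{"dp": [-0.0147,-0.01,0.136],"dr": [0,0,0]},{"dp": [-0.0147,-0.002,0.136],"dr": [0,0,0]},{"dp": [-0.0147,0.008,0.136],"dr": [0,0,0]},{"dp": [-0.0147,0.018,0.136],"dr": [0,0,0]},{"dp": [-0.0147,0.026,0.136],"dr": [0,0,0]},{"dp": [-0.0147,0.032,0.136],"dr": [0,0,0]},{"dp": [-0.0147,0.032,0.136],"dr": [0,0,0]},{"dp": [-0.0147,0.032,0.136],"dr": [0,0,0]}]}}

```text
time: 3.2
position: [0.5917, 0.1835, 0.1442]
eef_rot: [-0.0, -0.045, 0.999, -0.0]
ft_force: [-0.3, -0.4, 0.2]
width: 0.0422
```

Emit:
{"op": "drive_tool", "data": {"targets": [{"dp": [0,0,-0.02],"dr": [0,0,0]},{"dp": [0,0,-0.06],"dr": [0,0,0]},{"dp": [0,0,-0.1],"dr": [0,0,0]},{"dp": [0,0,-0.1],"dr": [0,0,0]},{"dp": [0,0,-0.1],"dr": [0,0,0]}]}}

```text
time: 3.82
position: [0.5916, 0.1833, 0.2437]
eef_rot: [-0.0, -0.045, 0.999, -0.0]
ft_force: [-0.5, 0.2, -0.6]
width: 0.0422
```

Run:
```python
from h import *
togo((0.5842,0.2525,0.108))
c=robot.camera_info("wrist"); im=robot.snapshot("wrist")[:,:,::-1]; crop(im,130,110,256,192,2.5,"w3")
for P in((.584,.252,.1),(.595-.0046,.1415+.049,.129)): print((proj("wrist",P,c)-(130,110))*2.5)
```

```text
t 3.83 pos [0.5916 0.1833 0.2437] toolx yaw -174.87 tilt 0.04 w 0.0422 F [-0.5  0.2 -0.6]
dp [0.0011 0.0695 0.1357]
[483.5575002  196.23104428]
[320.97201002 221.53838082]
```

View pics/w3.png

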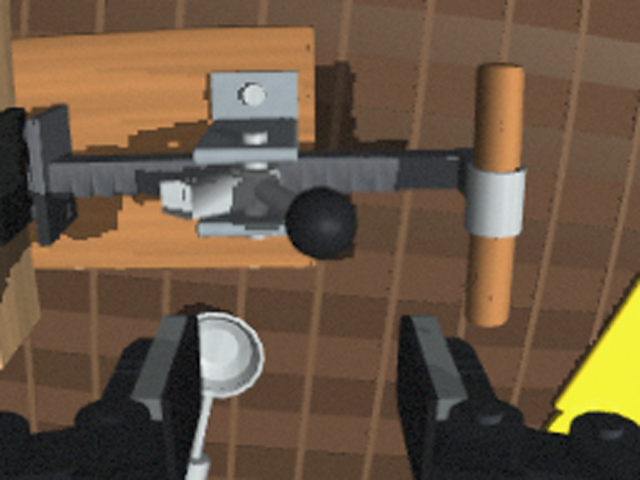

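The knob is over, at (321,222) where I predicted. Next I'll fix the handle's position; its collar is at (496,200).

Run:
```python
from h import *
f=lambda x,y,z: ray("wrist",(x/2.5+130-.3,y/2.5+110-.3),z).round(4)
print(f(496,200,.1),f(500,66,.109),f(489,322,.1),f(321,222,.129))
togo((0.557,0.250,0.106))
```

```text
[0.5841 0.2565 0.1   ] [0.5338 0.2481 0.109 ] [0.6339 0.2625 0.1   ] [0.5897 0.1902 0.129 ]
t 3.88 pos [0.5913 0.1833 0.2431] toolx yaw -174.86 tilt 0.11 w 0.0421 F [ 0.1  0.5 -0.7]
dp [0.0279 0.0695 0.1372]
```

Emit:
{"op": "drive_tool", "data": {"targets": [{"dp": [0.015,0.036,0],"dr": [0,0,0]},{"dp": [0.029,0.0715,0.01],"dr": [0,0,0]},{"dp": [0.029,0.0715,0.05],"dr": [0,0,0]},{"dp": [0.029,0.0715,0.09],"dr": [0,0,0]},{"dp": [0.029,0.0715,0.12],"dr": [0,0,0]},{"dp": [0.029,0.0715,0.137],"dr": [0,0,0]},{"dp": [0.029,0.0715,0.137],"dr": [0,0,0]},{"dp": [0.029,0.0715,0.137],"dr": [0,0,0]}], "gripper": 0.05}}

```text
time: 4.88
position: [0.5571, 0.2524, 0.1082]
eef_rot: [0.001, -0.045, 0.999, 0.0]
ft_force: [0.2, -0.3, 0.1]
width: 0.0501
```

Emit:
{"op": "drive_tool", "data": {"targets": [{"dp": [0,0,0],"dr": [0,0,0]},{"dp": [0,0,0],"dr": [0,0,0]},{"dp": [0,0,0],"dr": [0,0,0]},{"dp": [0,0,0],"dr": [0,0,0]},{"dp": [0,0,0],"dr": [0,0,0]},{"dp": [0,0,0],"dr": [0,0,0]}], "gripper": 0.0, "grip_force": 25}}

```text
time: 5.62
position: [0.5571, 0.2525, 0.1083]
eef_rot: [0.001, -0.045, 0.999, 0.0]
ft_force: [-0.5, 0.0, 7.1]
width: 0.0174
```

Emit:
{"op": "drive_tool", "data": {"targets": [{"dp": [0,0.01,0],"dr": [0,0,0]},{"dp": [0,0.02,0],"dr": [0,0,0]},{"dp": [0,0.03,0],"dr": [0,0,0]},{"dp": [0,0.04,0],"dr": [0,0,0]},{"dp": [0,0.048,0],"dr": [0,0,0]},{"dp": [0,0.054,0],"dr": [0,0,0]},{"dp": [0,0.058,0],"dr": [0,0,0]},{"dp": [0,0.06,0],"dr": [0,0,0]},{"dp": [0,0.06,0],"dr": [0,0,0]}]}}

```text
time: 6.75
position: [0.5513, 0.3079, 0.1081]
eef_rot: [0.0, -0.044, 0.999, -0.004]
ft_force: [-1.7, -20.9, 12.3]
width: 0.0171
```

Emit:
{"op": "drive_tool", "data": {"targets": [{"dp": [0,0.002,0],"dr": [0,0,0]},{"dp": [0,0.003,0],"dr": [0,0,0]},{"dp": [0,0.003,0],"dr": [0,0,0]}]}}

```text
time: 7.12
position: [0.5513, 0.3081, 0.108]
eef_rot: [0.0, -0.043, 0.999, -0.007]
ft_force: [-0.5, -33.6, 15.7]
width: 0.0172
```

Emit:
{"op": "drive_tool", "data": {"targets": [{"dp": [0,-0.004,0],"dr": [0,0,0]},{"dp": [0,-0.006,0],"dr": [0,0,0]},{"dp": [0,-0.006,0],"dr": [0,0,0]}]}}

```text
time: 7.5
position: [0.5514, 0.3076, 0.1081]
eef_rot: [0.0, -0.044, 0.999, -0.001]
ft_force: [-3.4, -7.3, 9.6]
width: 0.017
```

Emit:
{"op": "drive_tool", "data": {"targets": [{"dp": [0,0,0],"dr": [0,0,0]},{"dp": [0,0,0],"dr": [0,0,0]},{"dp": [0,0,0],"dr": [0,0,0]},{"dp": [0,0,-0.03],"dr": [0,0,0]},{"dp": [0,0,-0.07],"dr": [0,0,0]},{"dp": [0,0,-0.12],"dr": [0,0,0]},{"dp": [0,0,-0.16],"dr": [0,0,0]},{"dp": [0,0,-0.16],"dr": [0,0,0]}], "gripper": 0.055}}

```text
time: 8.5
position: [0.5529, 0.3098, 0.2708]
eef_rot: [0.003, -0.045, 0.999, 0.001]
ft_force: [-1.2, -0.4, -0.9]
width: 0.0551
```

Run:
```python
from h import *
togo((0.607,-0.046,0.26))
```

```text
t 8.5 pos [0.5529 0.3098 0.2708] toolx yaw -174.84 tilt 0.34 w 0.0551 F [-1.2 -0.4 -0.9]
dp [-0.0218 -0.3593  0.0102]
```

Emit:
{"op": "drive_tool", "data": {"targets": [{"dp": [-0.002,-0.036,-0.01],"dr": [0,0,10]},{"dp": [-0.004,-0.072,-0.01],"dr": [0,0,20]},{"dp": [-0.006,-0.108,-0.01],"dr": [0,0,30]},{"dp": [-0.008,-0.144,-0.01],"dr": [0,0,40]},{"dp": [-0.01,-0.18,-0.01],"dr": [0,0,50]},{"dp": [-0.013,-0.215,-0.01],"dr": [0,0,60]},{"dp": [-0.015,-0.25,-0.01],"dr": [0,0,70]},{"dp": [-0.018,-0.29,-0.01],"dr": [0,0,80]},{"dp": [-0.021,-0.33,-0.01],"dr": [0,0,89.6]},{"dp": [-0.022,-0.359,-0.01],"dr": [0,0,89.6]},{"dp": [-0.022,-0.359,-0.01],"dr": [0,0,89.6]}]}}

```text
time: 9.88
position: [0.6053, -0.0484, 0.2759]
eef_rot: [-0.001, 0.673, 0.74, -0.001]
ft_force: [0.4, 1.3, 0.7]
width: 0.055
```

Run:
```python
from h import *
togo((0.607,-0.046,0.173))
c=robot.camera_info("wrist"); im=robot.snapshot("wrist")[:,:,::-1]; crop(im,0,0,512,384,1.5,"w4")
for P in((.584-.0058,.252+.0597,.1),(.607,-.046,.164)): print(proj("wrist",P,c)*1.5)
print({k:np.round(v,4).tolist() for k,v in c.items()})
```

```text
t 9.88 pos [ 0.6053 -0.0484  0.2759] toolx yaw 95.41 tilt 0.1 w 0.055 F [0.4 1.3 0.7]
dp [0.0021 0.0021 0.1029]
[ 383.01869407 -180.86268734]
[377.28583241 296.55976264]
{'fx': 297.3186, 'fy': 297.3186, 'cx': 249.2366, 'cy': 195.8816, 'T': [[0.9956, 0.0907, 0.0255, 0.5989], [0.0942, -0.954, -0.2846, 0.0239], [-0.0015, 0.2858, -0.9583, 0.3947], [0.0, 0.0, 0.0, 1.0]]}
```

View pics/w4.png

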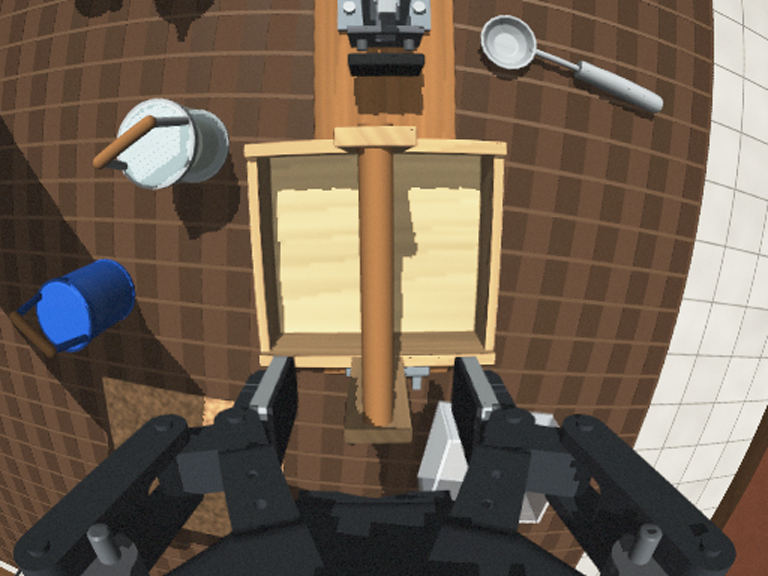

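The pad is clear of the carrier. The dowel runs straight along column ~376, from row 150 to row ~422, so the grasp is aligned.

Run:
```python
from h import *
for p,z in(((375,149),.173),((378,425),.164),((335,137),.176),((416,137),.176),((124,142),.128)): print(ray("wrist",(p[0]/1.5,p[1]/1.5),z).round(4))
```

```text
[0.5981 0.0329 0.173 ]
[ 0.6154 -0.1265  0.164 ]
[0.5783 0.037  0.176 ]
[0.6173 0.0408 0.176 ]
[0.433  0.0336 0.128 ]
```

Emit:
{"op": "drive_tool", "data": {"targets": [{"dp": [0.001,0.002,0.04],"dr": [0,0,0]},{"dp": [0.001,0.002,0.08],"dr": [0,0,0]},{"dp": [0.001,0.002,0.1],"dr": [0,0,0]},{"dp": [0.001,0.002,0.108],"dr": [0,0,0]},{"dp": [0.001,0.002,0.108],"dr": [0,0,0]}]}}

```text
time: 10.55
position: [0.6073, -0.0447, 0.1692]
eef_rot: [-0.0, 0.672, 0.741, -0.0]
ft_force: [0.1, -0.5, -0.8]
width: 0.055
```

Emit:
{"op": "drive_tool", "data": {"targets": [{"dp": [0,0,0],"dr": [0,0,0]},{"dp": [0,0,0],"dr": [0,0,0]},{"dp": [0,0,0],"dr": [0,0,0]},{"dp": [0,0,0],"dr": [0,0,0]},{"dp": [0,0,0],"dr": [0,0,0]},{"dp": [0,0,-0.005],"dr": [0,0,0]},{"dp": [0,0,-0.01],"dr": [0,0,0]},{"dp": [0,0,-0.01],"dr": [0,0,0]}], "gripper": 0.0, "grip_force": 70}}

```text
time: 11.55
position: [0.6077, -0.0454, 0.1796]
eef_rot: [0.0, 0.672, 0.741, 0.0]
ft_force: [0.3, -0.2, -5.1]
width: 0.0161
```

Emit:
{"op": "drive_tool", "data": {"targets": [{"dp": [0,0,-0.02],"dr": [0,0,0]},{"dp": [0,0,-0.045],"dr": [0,0,0]},{"dp": [0,0,-0.056],"dr": [0,0,0]},{"dp": [0,0,-0.056],"dr": [0,0,0]}]}}

```text
time: 12.05
position: [0.6078, -0.0454, 0.2356]
eef_rot: [0.0, 0.672, 0.741, 0.0]
ft_force: [-0.9, 0.0, -6.3]
width: 0.0158
```

Run:
```python
from h import *
togo((0.56,-.20,.235)); togo((0.416,-.333,.235))
```

```text
t 12.05 pos [ 0.6078 -0.0454  0.2356] toolx yaw 95.55 tilt 0.06 w 0.0158 F [-0.9  0.  -6.3]
dp [-0.1492 -0.0625  0.0006]
t 12.05 pos [ 0.6078 -0.0454  0.2356] toolx yaw 95.55 tilt 0.06 w 0.0158 F [-0.9  0.  -6.3]
dp [-0.2677 -0.2187  0.0005]
```

Before lowering, I'll stop above the mat and check its edges in the wrist view.

Emit:
{"op": "drive_tool", "data": {"targets": [{"dp": [-0.04,-0.015,0],"dr": [0,0,0]},{"dp": [-0.08,-0.032,0],"dr": [0,0,1]},{"dp": [-0.115,-0.048,0],"dr": [0,0,2]},{"dp": [-0.15,-0.064,0],"dr": [0,0,3]},{"dp": [-0.18,-0.1,0],"dr": [0,0,4]},{"dp": [-0.21,-0.14,0],"dr": [0,0,5]},{"dp": [-0.24,-0.18,0],"dr": [0,0,6]},{"dp": [-0.26,-0.207,0],"dr": [0,0,6]},{"dp": [-0.268,-0.219,0],"dr": [0,0,6]},{"dp": [-0.268,-0.219,0],"dr": [0,0,6]},{"dp": [-0.268,-0.219,0],"dr": [0,0,6]}]}}

```text
time: 13.42
position: [0.4161, -0.3325, 0.235]
eef_rot: [-0.0, 0.71, 0.705, 0.0]
ft_force: [0.0, -0.0, -5.5]
width: 0.0161
```

Run:
```python
from h import *
togo((0.416,-.333,.165))
a=cv2.imread("pics/top0raw.png")[185:285,310:412]
im=robot.snapshot("top")[:,:,::-1]; cv2.imwrite("pics/top1raw.png",im); b=im[140:285,230:412]
a=cv2.resize(a,None,fx=4,fy=4,interpolation=cv2.INTER_CUBIC); 
w=robot.snapshot("wrist")[:,:,::-1]; w=cv2.resize(w,None,fx=.75,fy=.75,interpolation=cv2.INTER_AREA)
h=400; out=np.zeros((400,408+384,3),np.uint8); out[:400,:408]=a; out[:288,408:]=w; cv2.imwrite("pics/m5.png",out)
```

```text
t 13.43 pos [ 0.4161 -0.3325  0.235 ] toolx yaw 89.61 tilt 0.04 w 0.0161 F [ 0.  -0.  -5.5]
dp [-0.0006 -0.0001  0.07  ]
```

View pics/m5.png

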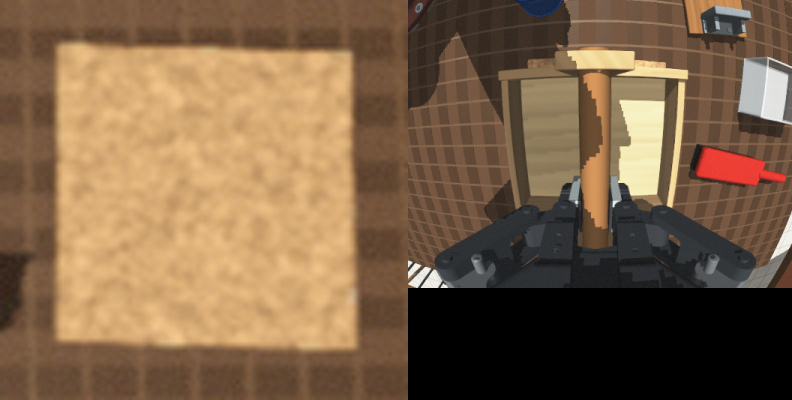

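The mat's corners in the crop are at (56,44), (352,51), (357,349) and (55,341). The carrier hangs level in the wrist view.

Run:
```python
from h import *
m=np.array([ray("top",(x/4+310-.4,y/4+185-.4),.004)[:2] for x,y in((56,44),(352,51),(357,349),(55,341))]); print(m.round(4),m.mean(0))
print(np.degrees(np.arctan2(*(m[0]-m[1])[::-1])),np.degrees(np.arctan2(*(m[3]-m[2])[::-1])),np.degrees(np.arctan2(*(m[0]-m[3])[::-1])),np.degrees(np.arctan2(*(m[1]-m[2])[::-1])))
c=m.mean(0); togo((c[0],c[1]+.0013,.165))
```

```text
[[ 0.5284 -0.2241]
 [ 0.5236 -0.4466]
 [ 0.3029 -0.4418]
 [ 0.3085 -0.2194]] [ 0.41587371 -0.33294636]
88.77705904500307 88.56332836015338 -1.2243060910109178 -1.2495343030777313
t 13.53 pos [ 0.4162 -0.3325  0.2351] toolx yaw 89.64 tilt 0.02 w 0.0159 F [ 0.4 -0.  -4.4]
dp [ 0.0008 -0.0003  0.0701]
```

Emit:
{"op": "drive_tool", "data": {"targets": [{"dp": [0.001,0,0.03],"dr": [0,0,0.9]},{"dp": [0.001,0,0.055],"dr": [0,0,0.9]},{"dp": [0.001,0,0.068],"dr": [0,0,0.9]},{"dp": [0.001,0,0.072],"dr": [0,0,0.9]},{"dp": [0.001,0,0.072],"dr": [0,0,0.9]}]}}

```text
time: 14.15
position: [0.4158, -0.3324, 0.1638]
eef_rot: [0.0, 0.715, 0.699, 0.0]
ft_force: [-0.7, -0.5, -4.7]
width: 0.0159
```

Emit:
{"op": "drive_tool", "data": {"targets": [{"dp": [0,0,0.001],"dr": [0,0,0]},{"dp": [0,0,0.002],"dr": [0,0,0]},{"dp": [0,0,0.002],"dr": [0,0,0]}]}}

```text
time: 14.52
position: [0.4152, -0.3327, 0.1621]
eef_rot: [0.0, 0.715, 0.699, -0.0]
ft_force: [-5.8, -0.0, 6.2]
width: 0.0162
```

Emit:
{"op": "drive_tool", "data": {"targets": [{"dp": [0,0,-0.001],"dr": [0,0,0]},{"dp": [0,0,-0.001],"dr": [0,0,0]},{"dp": [0,0,-0.001],"dr": [0,0,0]},{"dp": [0,0,-0.03],"dr": [0,0,0]},{"dp": [0,0,-0.08],"dr": [0,0,0]},{"dp": [0,0,-0.12],"dr": [0,0,0]},{"dp": [0,0,-0.12],"dr": [0,0,0]}], "gripper": 0.055}}

```text
time: 15.4
position: [0.4166, -0.3335, 0.2843]
eef_rot: [0.003, 0.715, 0.699, 0.0]
ft_force: [0.4, 0.1, -2.0]
width: 0.0552
```

Run:
```python
from h import *
togo((0.433,.032,.28))
im=robot.snapshot("top")[:,:,::-1]; cv2.imwrite("pics/top2raw.png",im); crop(im,80,100,340,190,2.35,"top2")
```

```text
t 15.4 pos [ 0.4166 -0.3335  0.2843] toolx yaw 88.66 tilt 0.33 w 0.0552 F [ 0.4  0.1 -2. ]
dp [0.3658 0.0078 0.0029]
```

View pics/top2.png

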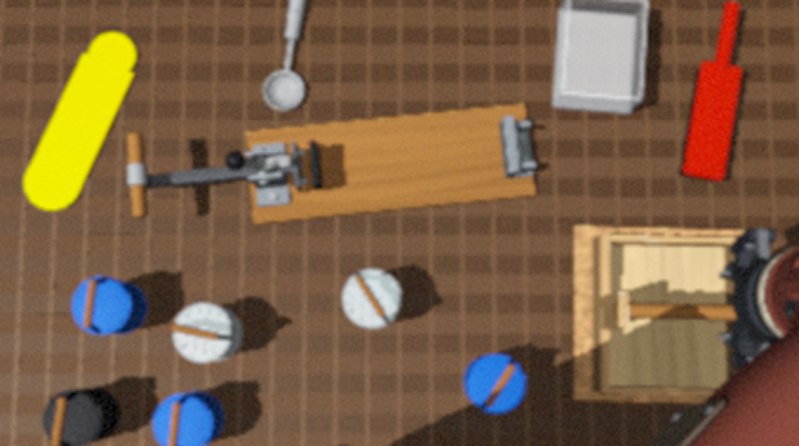

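The carrier stands on the mat and the bar is back, with the pawl still open. The only jars are clear A, with its grip from (360,276) to (387,322), and clear B, from (173,328) to (222,336), plus the decoys.

Run:
```python
from h import *
f=lambda x,y,z: ray("top",(x/2.35+80-.4,y/2.35+100-.4),z)[:2]
for n,a,b,l in(("A",(360,276),(387,322),(372,298)),("B",(173,328),(222,336),(203,331))):
    p,q=f(*a,.128),f(*b,.128); print(n,(p+q)/2,np.degrees(np.arctan2(*(p-q)[::-1])),f(*l,.085))
p,q=f(630,310,.156),f(735,312,.156); print("dowel",p,q)
print("outer W board",f(585,227,.064),f(585,399,.064))
togo((.433,.032,.2))
```

```text
A [0.42858408 0.02754232] 30.705418836419113 [0.43171396 0.03036474]
B [0.39068405 0.22739016] 80.88854730591653 [0.39249727 0.22934118]
dowel [ 0.41546612 -0.25964859] [ 0.41344394 -0.37714272]
outer W board [ 0.51953746 -0.22792557] [ 0.31282406 -0.2239175 ]
t 15.45 pos [ 0.416  -0.3328  0.2824] toolx yaw 88.66 tilt 0.16 w 0.0552 F [-0.3  0.5 -1.2]
dp [0.3653 0.0083 0.0817]
```

Emit:
{"op": "drive_tool", "data": {"targets": [{"dp": [0.04,0.001,0],"dr": [0,0,8]},{"dp": [0.09,0.002,0],"dr": [0,0,16]},{"dp": [0.14,0.003,0],"dr": [0,0,24]},{"dp": [0.19,0.005,0],"dr": [0,0,32]},{"dp": [0.24,0.006,0],"dr": [0,0,40]},{"dp": [0.29,0.008,0.01],"dr": [0,0,48]},{"dp": [0.335,0.009,0.02],"dr": [0,0,56]},{"dp": [0.3635,0.0095,0.03],"dr": [0,0,56]},{"dp": [0.3635,0.0095,0.03],"dr": [0,0,56]},{"dp": [0.3635,0.0095,0.03],"dr": [0,0,56]}], "gripper": 0.065}}

```text
time: 16.7
position: [0.4331, 0.0306, 0.2507]
eef_rot: [-0.0, 0.96, 0.281, -0.001]
ft_force: [0.2, 0.2, 0.2]
width: 0.0653
```

Run:
```python
from h import *
togo((.4315,.0305,.133))
c=robot.camera_info("wrist"); im=robot.snapshot("wrist")[:,:,::-1]; crop(im,80,90,340,255,2.2,"w6")
a=np.radians(33); d=.023*np.array([np.cos(a),np.sin(a),0])
for P in((.4315,.0305,.128)+d,(.4315,.0305,.128)-d): print((proj("wrist",P,c)-(80,90))*2.2)
```

```text
t 16.7 pos [0.4331 0.0306 0.2507] toolx yaw 32.67 tilt 0.07 w 0.0653 F [0.2 0.2 0.2]
dp [-0.0013 -0.0007  0.1177]
[369.12044561 179.92298056]
[369.94931077 293.48160467]
```

View pics/w6.png

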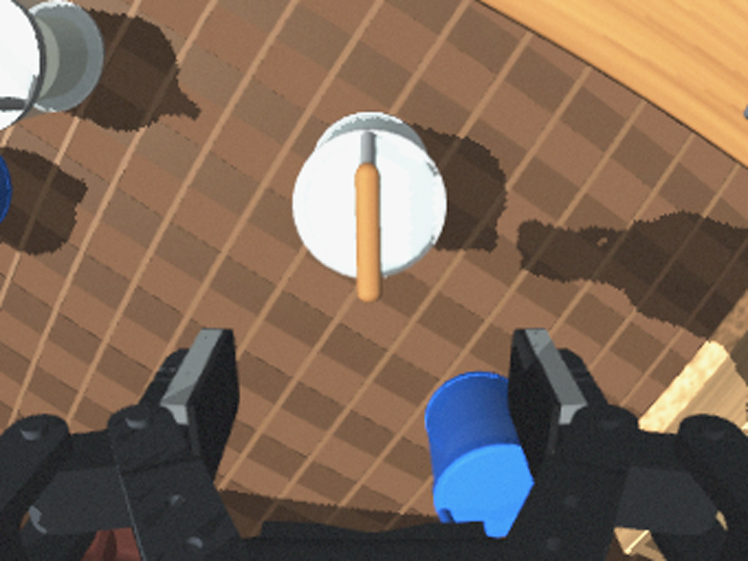

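The grip lies at column 368, from row 165 to row 300. It's aligned and centred, so I'll descend and grasp.

Emit:
{"op": "drive_tool", "data": {"targets": [{"dp": [-0.001,0,0.04],"dr": [0,0,0]},{"dp": [-0.001,0,0.08],"dr": [0,0,0]},{"dp": [-0.001,0,0.11],"dr": [0,0,0]},{"dp": [-0.001,0,0.119],"dr": [0,0,0]},{"dp": [-0.001,0,0.119],"dr": [0,0,0]}]}}

```text
time: 17.38
position: [0.4327, 0.0298, 0.1325]
eef_rot: [-0.0, 0.96, 0.281, -0.0]
ft_force: [-0.1, -0.6, 0.9]
width: 0.0652
```

Emit:
{"op": "drive_tool", "data": {"targets": [{"dp": [0,0,0],"dr": [0,0,0]},{"dp": [0,0,0],"dr": [0,0,0]},{"dp": [0,0,0],"dr": [0,0,0]},{"dp": [0,0,0],"dr": [0,0,0]},{"dp": [0,0,0],"dr": [0,0,0]},{"dp": [0,0,0],"dr": [0,0,0]},{"dp": [0,0,-0.02],"dr": [0,0,0]},{"dp": [0,0,-0.06],"dr": [0,0,0]},{"dp": [0,0,-0.1],"dr": [0,0,0]},{"dp": [0,0,-0.1],"dr": [0,0,0]}], "gripper": 0.0, "grip_force": 50}}

```text
time: 18.62
position: [0.4342, 0.0302, 0.2345]
eef_rot: [0.001, 0.96, 0.281, 0.002]
ft_force: [0.8, -0.9, -3.2]
width: 0.0079
```

Run:
```python
from h import *
togo((.416+.0455*.9997,-.333-.001,.25)); togo((.416-.0455,-.333+.001,.25))
```

```text
t 18.62 pos [0.4342 0.0302 0.2345] toolx yaw 32.66 tilt 0.27 w 0.0079 F [ 0.8 -0.9 -3.2]
dp [-0.1735  0.3214 -0.0152]
t 18.62 pos [0.4342 0.0302 0.2345] toolx yaw 32.66 tilt 0.27 w 0.0079 F [ 0.8 -0.9 -3.2]
dp [-0.249   0.2706 -0.0156]
```

Jar A is held. I'll carry it over the end board, offset outward so it clears the upright, then shift it into the middle of the +x bay.

Emit:
{"op": "drive_tool", "data": {"targets": [{"dp": [-0.012,0.035,0],"dr": [0,0,5]},{"dp": [-0.024,0.071,0],"dr": [0,0,10]},{"dp": [-0.036,0.106,0],"dr": [0,0,15]},{"dp": [-0.047,0.142,0],"dr": [0,0,20]},{"dp": [-0.059,0.176,0],"dr": [0,0,27]},{"dp": [-0.079,0.208,0],"dr": [0,0,34]},{"dp": [-0.099,0.24,0],"dr": [0,0,34]},{"dp": [-0.12,0.271,0],"dr": [0,0,34]},{"dp": [-0.14,0.302,0],"dr": [0,0,34]},{"dp": [-0.158,0.314,0],"dr": [0,0,34]},{"dp": [-0.1735,0.321,0],"dr": [0,0,34]},{"dp": [-0.1735,0.321,0],"dr": [0,0,34]}]}}

```text
time: 20.12
position: [0.4588, -0.3336, 0.2319]
eef_rot: [-0.0, 1.0, -0.012, -0.0]
ft_force: [0.3, 0.9, -2.6]
width: 0.0082
```

Run:
```python
from h import *
togo((.4615,-.334,.146))
c=robot.camera_info("wrist"); im=robot.snapshot("wrist")[:,:,::-1]; crop(im,80,60,340,255,2.2,"w7")
```

```text
t 20.12 pos [ 0.4588 -0.3336  0.2319] toolx yaw -1.41 tilt 0.06 w 0.0082 F [ 0.3  0.9 -2.6]
dp [0.0028 0.0004 0.0859]
```

View pics/w7.png

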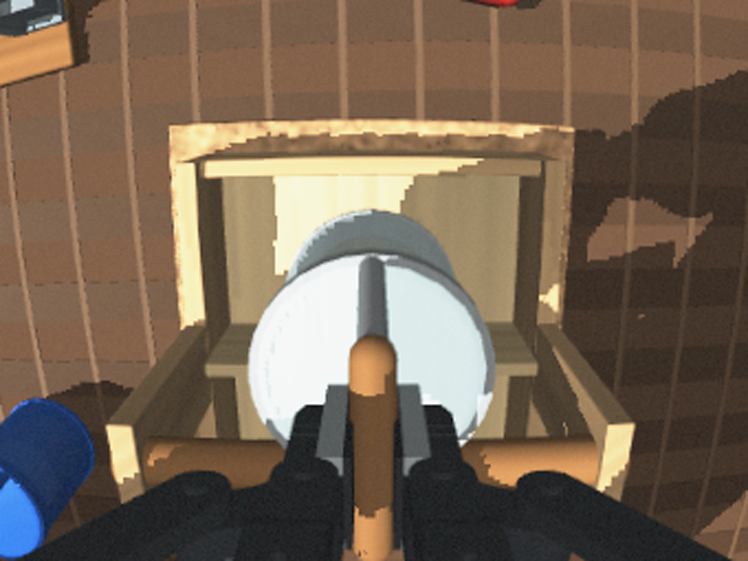

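Jar A is centred in the bay: column 372, between the end boards at 205 and 540. I'll lower it.

Emit:
{"op": "drive_tool", "data": {"targets": [{"dp": [0.003,0,0.02],"dr": [0,0,0]},{"dp": [0.003,0,0.04],"dr": [0,0,0]},{"dp": [0.003,0,0.06],"dr": [0,0,0]},{"dp": [0.003,0,0.075],"dr": [0,0,0]},{"dp": [0.003,0,0.083],"dr": [0,0,0]},{"dp": [0.003,0,0.086],"dr": [0,0,0]},{"dp": [0.003,0,0.087],"dr": [0,0,0]},{"dp": [0.003,0,0.087],"dr": [0,0,0]}]}}

```text
time: 21.18
position: [0.4629, -0.3338, 0.1457]
eef_rot: [0.0, 1.0, -0.012, 0.0]
ft_force: [-0.9, 0.2, -2.4]
width: 0.0084
```

Emit:
{"op": "drive_tool", "data": {"targets": [{"dp": [0,0,0.001],"dr": [0,0,0]},{"dp": [0,0,0.002],"dr": [0,0,0]},{"dp": [0,0,0.002],"dr": [0,0,0]}]}}

```text
time: 21.55
position: [0.4634, -0.334, 0.1447]
eef_rot: [0.001, 1.0, -0.012, 0.001]
ft_force: [-0.9, 2.4, 9.7]
width: 0.0082
```

Emit:
{"op": "drive_tool", "data": {"targets": [{"dp": [0,0,-0.001],"dr": [0,0,0]},{"dp": [0,0,-0.001],"dr": [0,0,0]},{"dp": [0,0,-0.001],"dr": [0,0,0]},{"dp": [0,0,-0.001],"dr": [0,0,0]},{"dp": [0,0,-0.04],"dr": [0,0,0]},{"dp": [0,0,-0.09],"dr": [0,0,0]},{"dp": [0,0,-0.13],"dr": [0,0,0]},{"dp": [0,0,-0.13],"dr": [0,0,0]}], "gripper": 0.05}}

```text
time: 22.55
position: [0.4639, -0.3348, 0.2765]
eef_rot: [0.002, 1.0, -0.012, 0.002]
ft_force: [0.7, 0.1, -0.8]
width: 0.0498
```

Run:
```python
from h import *
im=robot.snapshot("top")[:,:,::-1]; old=cv2.imread("pics/top2raw.png")
a=im[195:260,145:195]; b=old[195:260,145:195]; print(np.abs(a.astype(int)-b).mean())
cv2.imwrite("pics/top3raw.png",im)
togo((.391,.228,.25))
```

```text
2.595282051282051
t 22.6 pos [ 0.4632 -0.3341  0.2744] toolx yaw -1.35 tilt 0.15 w 0.0501 F [-0.9  0.5  0.4]
dp [-0.0855 -0.5603  0.0232]
```

Emit:
{"op": "drive_tool", "data": {"targets": [{"dp": [-0.008,-0.05,0],"dr": [0,0,-8]},{"dp": [-0.016,-0.1,0],"dr": [0,0,-16]},{"dp": [-0.024,-0.155,0],"dr": [0,0,-25]},{"dp": [-0.032,-0.21,0],"dr": [0,0,-34]},{"dp": [-0.04,-0.265,0],"dr": [0,0,-43]},{"dp": [-0.048,-0.32,0.005],"dr": [0,0,-52]},{"dp": [-0.056,-0.375,0.01],"dr": [0,0,-61]},{"dp": [-0.065,-0.43,0.015],"dr": [0,0,-71]},{"dp": [-0.074,-0.485,0.02],"dr": [0,0,-81]},{"dp": [-0.083,-0.54,0.023],"dr": [0,0,-81]},{"dp": [-0.0855,-0.5605,0.023],"dr": [0,0,-81]},{"dp": [-0.0855,-0.5605,0.023],"dr": [0,0,-81]}], "gripper": 0.065}}

```text
time: 24.1
position: [0.3893, 0.2296, 0.249]
eef_rot: [-0.0, 0.767, 0.642, -0.001]
ft_force: [-0.3, 0.0, 0.2]
width: 0.065
```

Run:
```python
from h import *
togo((.391,.2285,.133))
c=robot.camera_info("wrist"); im=robot.snapshot("wrist")[:,:,::-1]; crop(im,80,90,340,255,2.2,"w8")
a=np.radians(79.7); d=.023*np.array([np.cos(a),np.sin(a),0])
for P in((.391,.2285,.128)+d,(.391,.2285,.128)-d): print((proj("wrist",P,c)-(80,90))*2.2)
```

```text
t 24.1 pos [0.3893 0.2296 0.249 ] toolx yaw 79.81 tilt 0.14 w 0.065 F [-0.3  0.   0.2]
dp [-0.0007  0.0021  0.116 ]
[377.06666168 178.423584  ]
[376.60397257 292.92955855]
```

View pics/w8.png

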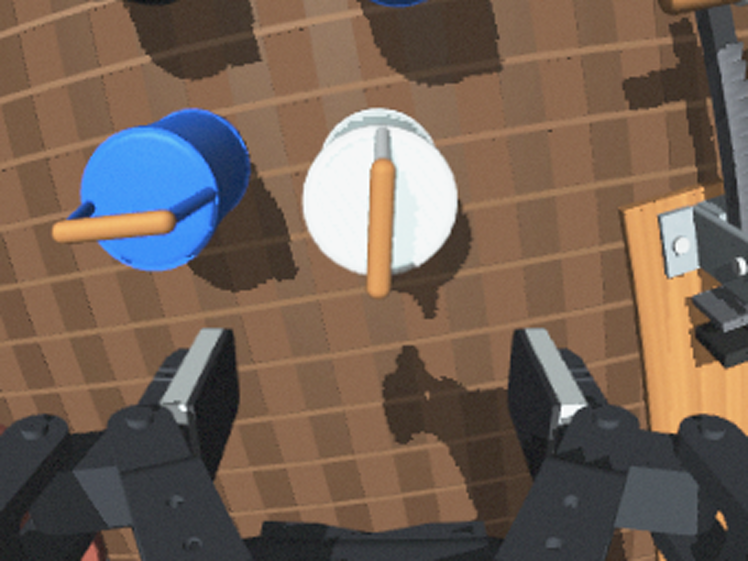

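Jar B's grip runs from (383,162) to (378,295), centred apart from 1 mm. The blue neighbour is about 70 mm away, which clears the fingers.

Emit:
{"op": "drive_tool", "data": {"targets": [{"dp": [0,0.003,0.04],"dr": [0,0,1.5]},{"dp": [0,0.003,0.08],"dr": [0,0,1.5]},{"dp": [0,0.003,0.11],"dr": [0,0,1.5]},{"dp": [0,0.003,0.117],"dr": [0,0,1.5]},{"dp": [0,0.003,0.117],"dr": [0,0,1.5]}]}}

```text
time: 24.78
position: [0.3935, 0.2276, 0.1335]
eef_rot: [-0.0, 0.777, 0.63, -0.0]
ft_force: [0.1, 0.5, 0.1]
width: 0.0653
```

Emit:
{"op": "drive_tool", "data": {"targets": [{"dp": [0,0,0],"dr": [0,0,0]},{"dp": [0,0,0],"dr": [0,0,0]},{"dp": [0,0,0],"dr": [0,0,0]},{"dp": [0,0,0],"dr": [0,0,0]},{"dp": [0,0,0],"dr": [0,0,0]},{"dp": [0,0,0],"dr": [0,0,0]},{"dp": [0,0,-0.02],"dr": [0,0,0]},{"dp": [0,0,-0.06],"dr": [0,0,0]},{"dp": [0,0,-0.1],"dr": [0,0,0]},{"dp": [0,0,-0.1],"dr": [0,0,0]}], "gripper": 0.0, "grip_force": 50}}

```text
time: 26.02
position: [0.3948, 0.2288, 0.2357]
eef_rot: [0.001, 0.776, 0.63, 0.002]
ft_force: [0.9, -0.7, -2.3]
width: 0.0077
```

Run:
```python
from h import *
for P in((.45,-.10,.233),(.44,-.16,.233),(.39,-.205,.233),(.356,-.225,.233),(.356,-.32,.233),(.3705,-.332,.233)): togo(P)
```

```text
t 26.02 pos [0.3948 0.2288 0.2357] toolx yaw 78.17 tilt 0.28 w 0.0077 F [ 0.9 -0.7 -2.3]
dp [-0.3105  0.1214  0.0024]
t 26.02 pos [0.3948 0.2288 0.2357] toolx yaw 78.17 tilt 0.28 w 0.0077 F [ 0.9 -0.7 -2.3]
dp [-0.3713  0.124   0.0022]
t 26.02 pos [0.3948 0.2288 0.2357] toolx yaw 78.17 tilt 0.28 w 0.0077 F [ 0.9 -0.7 -2.3]
dp [-0.4256  0.0843  0.0019]
t 26.02 pos [0.3948 0.2288 0.2357] toolx yaw 78.17 tilt 0.28 w 0.0077 F [ 0.9 -0.7 -2.3]
dp [-0.4522  0.0551  0.0017]
t 26.02 pos [0.3948 0.2288 0.2357] toolx yaw 78.17 tilt 0.28 w 0.0077 F [ 0.9 -0.7 -2.3]
dp [-0.5451  0.0746  0.0016]
t 26.02 pos [0.3948 0.2288 0.2357] toolx yaw 78.17 tilt 0.28 w 0.0077 F [ 0.9 -0.7 -2.3]
dp [-0.5539  0.0912  0.0016]
```

Emit:
{"op": "drive_tool", "data": {"targets": [{"dp": [-0.038,0.015,0],"dr": [0,0,9]},{"dp": [-0.076,0.03,0],"dr": [0,0,18]},{"dp": [-0.114,0.045,0],"dr": [0,0,27]},{"dp": [-0.152,0.06,0],"dr": [0,0,36]},{"dp": [-0.19,0.075,0],"dr": [0,0,45]},{"dp": [-0.228,0.09,0],"dr": [0,0,54]},{"dp": [-0.27,0.106,0],"dr": [0,0,63]},{"dp": [-0.31,0.121,0],"dr": [0,0,72]},{"dp": [-0.341,0.123,0],"dr": [0,0,79.5]},{"dp": [-0.371,0.124,0],"dr": [0,0,79.5]},{"dp": [-0.371,0.124,0],"dr": [0,0,79.5]}]}}

```text
time: 27.4
position: [0.4377, -0.1616, 0.2319]
eef_rot: [-0.0, 1.0, -0.013, -0.001]
ft_force: [-0.6, 0.1, -1.9]
width: 0.0081
```

Run:
```python
from h import *
print(ray("top",(291,263),.085))
for P in((.39,-.205,.233),(.356,-.225,.233),(.356,-.32,.233),(.3705,-.332,.233)): togo(P)
```

```text
[ 0.33114159 -0.11673423  0.085     ]
t 27.4 pos [ 0.4377 -0.1616  0.2319] toolx yaw -1.49 tilt 0.11 w 0.0081 F [-0.6  0.1 -1.9]
dp [-0.0466  0.0446 -0.0011]
t 27.4 pos [ 0.4377 -0.1616  0.2319] toolx yaw -1.49 tilt 0.11 w 0.0081 F [-0.6  0.1 -1.9]
dp [-0.08    0.0655 -0.001 ]
t 27.4 pos [ 0.4377 -0.1616  0.2319] toolx yaw -1.49 tilt 0.11 w 0.0081 F [-0.6  0.1 -1.9]
dp [-0.0775  0.1604 -0.0011]
t 27.4 pos [ 0.4377 -0.1616  0.2319] toolx yaw -1.49 tilt 0.11 w 0.0081 F [-0.6  0.1 -1.9]
dp [-0.0627  0.1721 -0.0011]
```

Emit:
{"op": "drive_tool", "data": {"targets": [{"dp": [-0.023,0.022,0],"dr": [0,0,0]},{"dp": [-0.047,0.045,0],"dr": [0,0,0]},{"dp": [-0.08,0.065,0],"dr": [0,0,0]},{"dp": [-0.08,0.09,0],"dr": [0,0,0]},{"dp": [-0.079,0.115,0],"dr": [0,0,0]},{"dp": [-0.078,0.14,0],"dr": [0,0,0]},{"dp": [-0.078,0.16,0],"dr": [0,0,0]},{"dp": [-0.063,0.172,0],"dr": [0,0,0]},{"dp": [-0.063,0.172,0],"dr": [0,0,0]},{"dp": [-0.063,0.172,0],"dr": [0,0,0]}]}}

```text
time: 28.65
position: [0.371, -0.3299, 0.2327]
eef_rot: [-0.001, 1.0, -0.012, -0.001]
ft_force: [-0.2, -0.2, -3.3]
width: 0.0081
```

Run:
```python
from h import *
togo((.3705,-.332,.146))
c=robot.camera_info("wrist"); im=robot.snapshot("wrist")[:,:,::-1]; crop(im,80,60,340,255,2.2,"w9")
```

```text
t 28.65 pos [ 0.371  -0.3299  0.2327] toolx yaw -1.32 tilt 0.1 w 0.0081 F [-0.2 -0.2 -3.3]
dp [-0.0003  0.0023  0.0867]
```

View pics/w9.png

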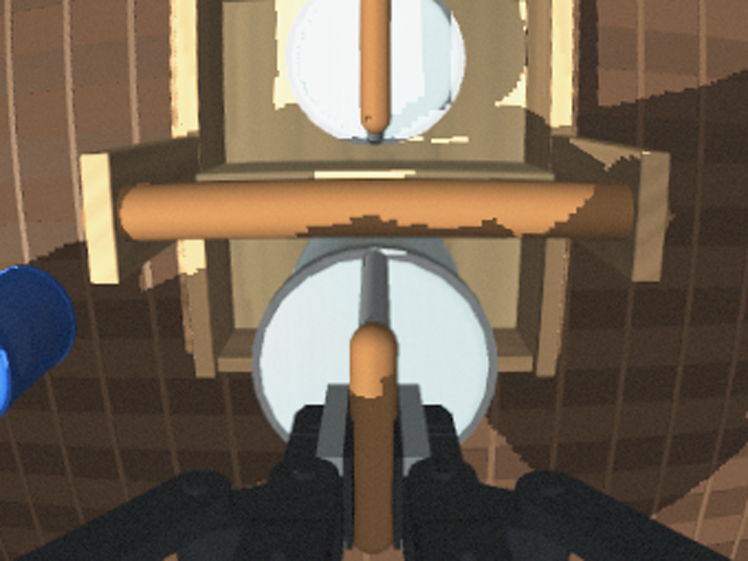

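Jar A stands upright in the far bay, and jar B hangs centred over the near bay. I'll lower B.

Emit:
{"op": "drive_tool", "data": {"targets": [{"dp": [0,0.002,0.02],"dr": [0,0,0]},{"dp": [0,0.002,0.04],"dr": [0,0,0]},{"dp": [0,0.002,0.06],"dr": [0,0,0]},{"dp": [0,0.002,0.075],"dr": [0,0,0]},{"dp": [0,0.002,0.083],"dr": [0,0,0]},{"dp": [0,0.002,0.086],"dr": [0,0,0]},{"dp": [0,0.002,0.088],"dr": [0,0,0]},{"dp": [0,0.002,0.088],"dr": [0,0,0]}]}}

```text
time: 29.7
position: [0.3717, -0.3331, 0.1458]
eef_rot: [0.0, 1.0, -0.012, 0.0]
ft_force: [0.2, -0.3, -0.2]
width: 0.0078
```

Emit:
{"op": "drive_tool", "data": {"targets": [{"dp": [0,0,0.001],"dr": [0,0,0]},{"dp": [0,0,0.001],"dr": [0,0,0]}]}}

```text
time: 29.95
position: [0.3721, -0.3333, 0.1457]
eef_rot: [0.001, 1.0, -0.012, 0.001]
ft_force: [-2.2, 3.7, 11.2]
width: 0.0084
```

Emit:
{"op": "drive_tool", "data": {"targets": [{"dp": [0,0,0],"dr": [0,0,0]},{"dp": [0,0,0],"dr": [0,0,0]},{"dp": [0,0,0],"dr": [0,0,0]},{"dp": [0,0,0],"dr": [0,0,0]},{"dp": [0,0,-0.04],"dr": [0,0,0]},{"dp": [0,0,-0.09],"dr": [0,0,0]},{"dp": [0,0,-0.13],"dr": [0,0,0]},{"dp": [0,0,-0.13],"dr": [0,0,0]}], "gripper": 0.05}}

```text
time: 30.95
position: [0.3726, -0.3341, 0.2772]
eef_rot: [0.002, 1.0, -0.012, 0.002]
ft_force: [-0.4, 0.9, -0.7]
width: 0.0499
```

Run:
```python
from h import *
togo((.59,.190,.27))
```

```text
t 30.95 pos [ 0.3726 -0.3341  0.2772] toolx yaw -1.34 tilt 0.32 w 0.0499 F [-0.4  0.9 -0.7]
dp [ 0.2051 -0.5291  0.0057]
```

Emit:
{"op": "drive_tool", "data": {"targets": [{"dp": [0.019,-0.048,0],"dr": [0,0,-9]},{"dp": [0.037,-0.096,0],"dr": [0,0,-18]},{"dp": [0.056,-0.144,0],"dr": [0,0,-27]},{"dp": [0.075,-0.192,0],"dr": [0,0,-36]},{"dp": [0.093,-0.24,0],"dr": [0,0,-45]},{"dp": [0.112,-0.288,0],"dr": [0,0,-54]},{"dp": [0.13,-0.336,0],"dr": [0,0,-63]},{"dp": [0.149,-0.384,0],"dr": [0,0,-72]},{"dp": [0.168,-0.432,0],"dr": [0,0,-81]},{"dp": [0.187,-0.48,0],"dr": [0,0,-90]},{"dp": [0.205,-0.529,0],"dr": [0,0,-98]},{"dp": [0.205,-0.529,0],"dr": [0,0,-98]}], "gripper": 0.042}}

```text
time: 32.45
position: [0.589, 0.1942, 0.2722]
eef_rot: [-0.001, 0.663, 0.749, -0.001]
ft_force: [0.3, -0.6, -0.9]
width: 0.042
```

Emit:
{"op": "drive_tool", "data": {"targets": [{"dp": [0,0,0],"dr": [0,0,-10]},{"dp": [0,0,0],"dr": [0,0,-20]},{"dp": [0,0,0],"dr": [0,0,-30]},{"dp": [0,0,0],"dr": [0,0,-40]},{"dp": [0,0,0],"dr": [0,0,-50]},{"dp": [0,0,0],"dr": [0,0,-60]},{"dp": [0,0,0],"dr": [0,0,-70]},{"dp": [0,0,0],"dr": [0,0,-80]},{"dp": [0,0,0],"dr": [0,0,-88.7]},{"dp": [0,0,0],"dr": [0,0,-88.7]},{"dp": [0,0,0],"dr": [0,0,-88.7]}]}}

```text
time: 33.83
position: [0.5886, 0.1907, 0.2739]
eef_rot: [-0.0, -0.045, 0.999, -0.0]
ft_force: [0.1, 0.5, 0.3]
width: 0.042
```

Run:
```python
from h import *
togo((.5897,.1900,.144))
im=robot.snapshot("wrist")[:,:,::-1]; cv2.imwrite("pics/w10raw.png",im)
c=robot.camera_info("wrist")
crop(im,130,110,256,192,2.5,"w10"); print((proj("wrist",(.59,.19,.129),c)-(130,110))*2.5)
```

```text
t 33.83 pos [0.5886 0.1907 0.2739] toolx yaw -174.89 tilt 0.04 w 0.042 F [0.1 0.5 0.3]
dp [-0.0011 -0.0008  0.1299]
[296.25133819 201.78885115]
```

View pics/w10.png

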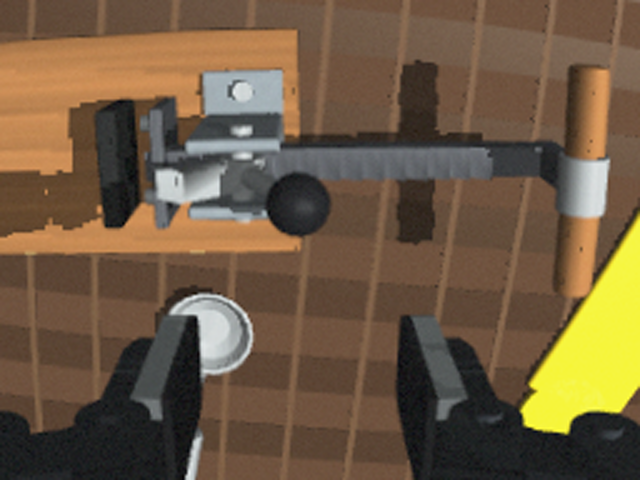

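The knob is at (298,204) as predicted, the bar is fully out, and the pad sits against the head. I'll push the pawl back.

Emit:
{"op": "drive_tool", "data": {"targets": [{"dp": [-0.001,-0.001,0.04],"dr": [0,0,0]},{"dp": [-0.001,-0.001,0.08],"dr": [0,0,0]},{"dp": [-0.001,-0.001,0.12],"dr": [0,0,0]},{"dp": [-0.001,-0.001,0.13],"dr": [0,0,0]},{"dp": [-0.001,-0.001,0.13],"dr": [0,0,0]},{"dp": [-0.001,-0.009,0.13],"dr": [0,0,0]},{"dp": [-0.001,-0.018,0.13],"dr": [0,0,0]},{"dp": [-0.001,-0.028,0.13],"dr": [0,0,0]},{"dp": [-0.001,-0.036,0.13],"dr": [0,0,0]},{"dp": [-0.001,-0.042,0.13],"dr": [0,0,0]},{"dp": [-0.001,-0.042,0.13],"dr": [0,0,0]},{"dp": [-0.001,-0.042,0.13],"dr": [0,0,0]}]}}

```text
time: 35.38
position: [0.5937, 0.1496, 0.1442]
eef_rot: [-0.0, -0.047, 0.999, 0.0]
ft_force: [-0.6, -0.5, 0.1]
width: 0.0419
```

Emit:
{"op": "drive_tool", "data": {"targets": [{"dp": [0,0,-0.02],"dr": [0,0,0]},{"dp": [0,0,-0.06],"dr": [0,0,0]},{"dp": [0,0,-0.1],"dr": [0,0,0]},{"dp": [0,0.04,-0.12],"dr": [0,0,0]},{"dp": [0,0.09,-0.12],"dr": [0,0,0]},{"dp": [0.04,0.14,-0.12],"dr": [0,0,0]},{"dp": [0.08,0.19,-0.12],"dr": [0,0,0]},{"dp": [0.12,0.24,-0.12],"dr": [0,0,0]},{"dp": [0.12,0.24,-0.12],"dr": [0,0,0]},{"dp": [0.12,0.24,-0.12],"dr": [0,0,0]}]}}

```text
time: 36.62
position: [0.4517, 0.3777, 0.2644]
eef_rot: [0.0, -0.047, 0.999, -0.0]
ft_force: [-0.1, 0.0, 0.6]
width: 0.0418
```

Run:
```python
from h import *
togo((.59,.19,.2))
im=robot.snapshot("top")[:,:,::-1]; cv2.imwrite("pics/top4raw.png",im); crop(im,110,110,300,175,2.65,"top4")
im=robot.snapshot("scene")[:,:,::-1]; crop(im,120,150,240,130,3.3,"sc4")
```

```text
t 36.62 pos [0.4517 0.3777 0.2644] toolx yaw -174.56 tilt 0.02 w 0.0418 F [-0.1  0.   0.6]
dp [-0.1199 -0.1999  0.0644]
```

View pics/top4.png

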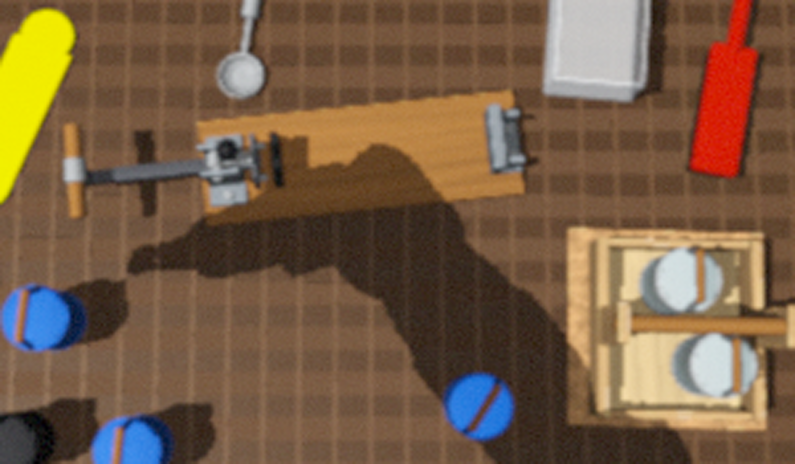

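View pics/sc4.png

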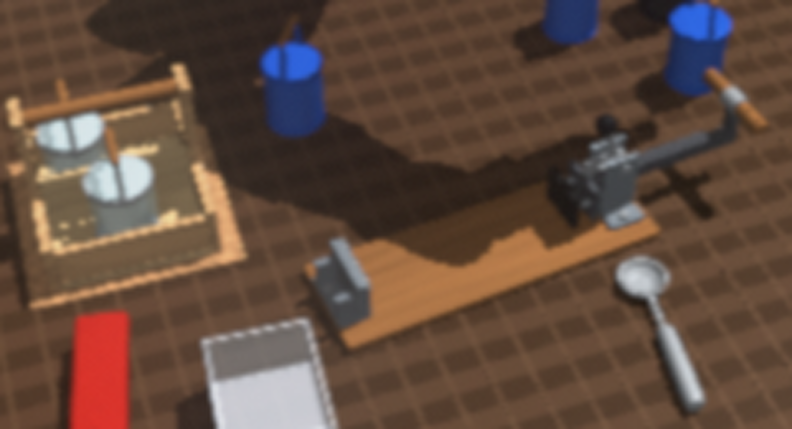

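Both jars are upright in the carrier and the bar is still out. However, the jars are no longer in line in y: the lids are at (685,278) and (720,365). I'll check the positions of the jars, carrier and knob numerically.

Run:
```python
from h import *
f=lambda x,y,z: ray("top",(x/2.65+110-.4,y/2.65+110-.4),z).round(4)
for n,a in dict(Alid=(687,278,.097),Agrip=(700,275,.140),Blid=(722,365,.097),Bgrip=(738,365,.140),boardW=(592,320,.064),boardE=(767,320,.064),upW=(625,323,.168),upE=(792,325,.168),knob=(227,148,.129),pin=(0,0,.1),T=(75,170,.1)).items(): print(n,f(*a))
im=cv2.imread("pics/top4raw.png"); a=cv2.resize(im[185:285,315:430],None,fx=5.2,fy=5.2,interpolation=cv2.INTER_CUBIC)
b=cv2.resize(im[145:195,125:215],(598-400,110))
cv2.imwrite("pics/c4.png",np.hstack([a,np.pad(cv2.resize(im[150:200,170:220],None,fx=4,fy=4,interpolation=cv2.INTER_CUBIC),((0,a.shape[0]-200),(0,0),(0,0)))])); print(a.shape)
```

```text
Alid [ 0.4648 -0.3329  0.097 ]
Agrip [ 0.4646 -0.3343  0.14  ]
Blid [ 0.3744 -0.3665  0.097 ]
Bgrip [ 0.3744 -0.3695  0.14  ]
boardW [ 0.422  -0.2387  0.064 ]
boardE [ 0.4224 -0.4265  0.064 ]
upW [ 0.4151 -0.2511  0.168 ]
upE [ 0.4134 -0.4152  0.168 ]
knob [0.5954 0.1464 0.129 ]
pin [0.761  0.3955 0.1   ]
T [0.577  0.3093 0.1   ]
(520, 598, 3)
```

Jar B was shifted about 35 mm along its bay. It's still upright on the carrier floor, with its lid and grip on the same vertical. Everything else checks out, so I'm handing in.

Run:
```python
from cell import robot
print(robot.sign_off(), robot.get_state()["time"])
```

```text
the job is handed in; nothing more can be done
the job is handed in; nothing more can be done
```

I carried out the whole job in the order asked and handed it in at about 37 s on the robot's clock.

- **Clamp:** I swung the pawl over and drew the bar back to its hard stop. After the lanterns were in, I laid the pawl on the teeth again. The last picture puts the knob on the −y side, about 5 mm from where it started, which is about 0.1 rad. The T-handle shows the bar out about 58 to 60 mm.
- **Carrier:** It stands on the mat at about (0.415, −0.333). I measured the mat's centre at (0.416, −0.333).
- **Lanterns:** Only two clear ones were there, and I set one in each bay. In the last picture each lid and bail grip lie on the same vertical to within 3 mm, so both stand upright. I did not touch the black and blue look-alikes.

**Disagreement:** I set the second lantern at y −0.333, but the last picture shows it at about −0.368, some 35 mm along its bay. I don't know whether this was the announced knock or my own retreat. It is still upright on the carrier floor, so I left it.

**Not checked:** I reached the viewing limit, so I could not take a close-up of the pawl on the teeth or of the finished carrier. Those results rest on positions measured in the last overhead picture.

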